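Hang the draining frame on both hooks of its stand

TASK

Pick up the white draining frame by the blue tab on its top and hang it on the stand: set its steel rod down on the flat tops of both hooks, slide it back along them, away from the open ends, until both ends of the rod drop into the notches, and press it lightly home. Still holding it, give it a gentle pull back towards the open ends of the hooks to check that it is caught, then let go and leave it hanging level from both notches. Be gentle with the hooks throughout (never push or pull harder than about 2 kg of force) and leave the beaker, the bottle and the jar standing where they are.

Things in the scene. Friction and masses are not known exactly. Their poses are not given: they have to be found in the camera images.
- drain_frame: White wire draining frame standing on two feet (76 mm long in x), 0.25 to 0.42 kg, 164 mm tall. Origin midway between the feet, on the underside; z up; y along its top rod, x across; it is the same both ways round in x and y. Uprights 8 mm thick at y = +-68 mm run from rod to feet; drip pegs between them reach 33 mm to each side.
- frame_rod (a point): Middle of the axis of the frame's horizontal steel top rod, 120 mm above the frame's origin, same axes. The rod is 8 mm in diameter and 240 mm long over its round ends, along y. Outside y = +-72 mm it is bare: these bare ends go on the hooks.
- frame_tab (a point): Grip point on the frame's ribbed blue tab, 24 mm above the rod's axis (144 mm above the frame's origin), same axes. The tab is 10 mm thick in x, 44 mm wide in y and stands from the rod's axis to 44 mm above it. Grasp it from above, closing along the frame's x.
- stand: Grey U-shaped base plate (137 x 230 x 12 mm, x = -75 to +62 mm) with two 16 mm square posts (up to 219 mm, at x = +45 mm, y = +-92 mm), fixed to the bench. Origin on the bench, z up. A bar with two steel hooks is clamped to the posts; the open ends of the hooks point along -x, to the robot's side. Nothing stands between the posts above the bar.
- hook_ledges (a point): Point of the stand (x = -20 mm, y = 0, z = 175 mm, same axes) midway between the hooks, over their flat tops. Hooks: level arms 12 mm thick, centred at y = +-92 mm, equally high and far out. The bar is clamped at another height each time, NOT REPORTED: the flat tops lie 160 to 190 mm over the bench. They are rigid: feel for them slowly. From the open end they run 48 mm back (+x) to the notch.
- hook_notches (a point): Point of the stand (x = +10 mm, y = 0, z = 175 mm, same axes) near the notches. Their middle really lies from x = +2 to +18 mm, NOT REPORTED (equal for both). Each notch is 14 mm wide along x and 9 mm deep with upright walls; behind it a stop rises 22 mm over the flat top. Sliding, the rod's axis is 4 mm above the flat tops; seated, 5 mm below them.
- beaker_tall: Bystander: clear tall plastic beaker. Origin in the middle of its underside.
- bottle_yellow: Bystander: clear glass bottle with a yellow cap. Origin in the middle of its underside.
- powder_jar: Bystander: small white jar with a lime green lid. Origin in the middle of its underside.

How it is judged:
By the outcome, as a careful person would: the job done as asked, in the order asked, and still so for the second after the job is handed in, with the robot touching nothing.
It also fails if it takes over 72 s, if anything falls off the work surface, if the arm or the gripper's body presses on something with over 40 N, if the wrist force passes 120 N, or if a joint passes its speed limit or range.

ROBOT

A 6-joint arm with a two-finger parallel gripper is mounted at the origin on a cart in front of the work surface, level with it; the furniture and walls round the work are solid. World frame = base frame: x ahead of the robot, y to its left, z up, the work surface at z = 0. Lengths are in m, angles in rad, forces in N, time in s.
With the tool pointing down it reaches from about 0.3 to 0.775 m from the base axis. Payload 14.6 kg.
Tool frame: the origin (TCP) lies between the finger pads; the fingertips stand 14 mm ahead of it and the grasp point (between the pads) lies 5 mm behind it; z points along the fingers, y is the line along which they close (so a half turn about z gives the same grasp; the last joint's range is limited). The gripper opens to 94 mm and grips with 3 to 60 N. Pads are 16 mm wide; open, the fingers measure 119 mm over their backs; the gripper's body (75 mm by 177 mm) begins 78 mm behind the grasp point.
Start: joints at [-1.181, 0.3, 1.521, -0, 1.321, -0.067], TCP at [0.243, -0.494, 0.219] pointing down, gripper open.
Joint ranges: [-3.03, 3.03], [-0.79, 2.21], [0.23, 2.52], [-1.04, 4.18], [0, 3.07], [-2.55, 2.55]. Speed limits (rad/s): [2.22, 2.22, 2.57, 3.14, 3.14, 3.14].

INTERFACE

Orientations are given as [roll, pitch, yaw] about the fixed x, y, z axes, in that order (R = Rz(yaw) Ry(pitch) Rx(roll)).
In Python, from station import ctrl gives the robot as it stands. The module is installed in compiled form; this text tells all that it offers.
- The arm moves only by the tool move_arm, never from a script. Its argument "targets" is a list of rows, each a list of 7 numbers: the opening, from -1 (shut) to 1 (fully open), then the shift along the tool's x, y, z in units of 50 mm (1.0 is 50 mm), then the turn, a rotation vector about the tool's x, y, z in rad. A call has 1 to 12 rows; each row is the pose to reach, as a shift and turn from the pose commanded when the call began, along the tool's axes at that moment; what a row does not reach only later rows make up. A row lasts 1/10 s, in which the tool goes at most 50 mm and 8.59 degrees, less where a joint would pass 70% of its speed; a pose out of reach is approached as far as the arm can. A call with a gripper value outside its range is refused whole. The fingers move at their own pace and stop on an object; "grip_force" is the grip in N (left out, the last holds). Time passes only in rows, so rows that repeat a pose let the fingers close. It gives the time, the measured TCP pose, the force, the opening and the grip force at its end, in the units of the state.
- ctrl.get_obs(): the state, without advancing time (a new reading comes with each control period).
- ctrl.camera(name): name is "scene" or "side" or "wrist"; returns (picture, depth): 384x512x3 uint8, red, green, blue; 384x512 float32, m along the optical axis (not along the pixel's ray), 0 where there is no reading.
- ctrl.camera_params(name): a dict with "intrinsics" (3x3 intrinsics, pixels), "rvec" (rotation vector, rad) and "tvec" (3), from world to camera coordinates, as OpenCV has them; the wrist camera has in their place "T_tool_cam" (4x4, takes a point from camera to tool coordinates, whose origin is the TCP and whose axes are the flange's). Camera axes: x right, y down, z forward; pixel columns grow to the right and rows downward; lengths in m; the calibration is good to about 2 mm. A picture is of the moment at which its call begins: read the wrist's pose just before it. camera_params takes no time and is no camera call.
- ctrl.hand_in(): hands the job in; it is judged then, once.
Trained networks look in the newest picture that a camera, given by its name, has taken for a name from the list of things; names that differ only in an ending like _2 or _b are one class to them, and where a whole thing is asked for, a point or a joint stands for the part that bears it (a point fixed in the world has none). Each returns a list of dicts, best first, with "score" (0 to 1); they miss things now and then, are a little off and sometimes report something else, mostly with a low value. They report only what shows in the picture. A call takes as long as a camera call.
- ctrl.cut_out(camera, target): "region" (384x512 bool, what is visible of it) and "point" ([column, row] in pixels, amid what is visible of it).
- ctrl.tip_of(camera, target): "point" ([column, row] in pixels: a listed point, or the origin of a listed thing).
The state is a dict: "time_s": time; "qpos": joint angles; "joint_vel": joint speeds; "tau": joint torques, N m; "ee_pos": TCP position; "eef_rot": TCP orientation; "force": force on the tool from outside, world axes, zero at the start; "moment": the same for the moment, N m; "grip_width": finger opening in m; "grip_force": force on a finger pad.
Only numpy, scipy, OpenCV 4.12 (cv2) and the standard library are available. Lean on these libraries where they do the work, as an engineer would, in place of code of your own. Each camera call takes 0.05 s, during which the arm holds its last target. There are 200 camera calls.

## Working session

There is one attempt and no reset: what is moved stays moved. The work goes in short steps, Python scripts to look and compute and a tool call to move; the robot and the scene stay as the last step left them, time stands still between calls to the robot, and variables do not carry over. Pictures are saved under pics/ and viewed, at most 10 in all, crops included, and the job is handed in when it is done.

Besides the shell and the picture viewer there is one more tool, called after ">>>" as a command line: name --pt "numbers of a row" for each row, then --argument value for the rest. move_arm: Moves the arm, as the interface text tells. Its arguments: {"type":"object","properties":{"targets":{"type":"array"},"grip_force":{"type":"number"}},"required":["targets"]}

```bash
mkdir -p pics; cat > h.py <<'E'
import numpy as np, cv2
from scipy.spatial.transform import Rotation as R
from station import ctrl
def cam(name):
    o=ctrl.get_obs(); im,d=ctrl.camera(name); p=ctrl.camera_params(name); K=np.array(p["intrinsics"])
    if "T_tool_cam" in p:
        T=np.eye(4);T[:3,:3]=R.from_euler("xyz",o["eef_rot"]).as_matrix();T[:3,3]=o["ee_pos"];T=T@np.array(p["T_tool_cam"])
    else:
        M=np.eye(4);M[:3,:3]=cv2.Rodrigues(np.array(p["rvec"],float))[0];M[:3,3]=np.ravel(p["tvec"]);T=np.linalg.inv(M)
    return im,d,K,T
def cloud(d,K,T,mask=None):
    m=d>0
    if mask is not None:m&=mask
    v,u=np.nonzero(m);z=d[v,u]
    return np.c_[(u-K[0,2])*z/K[0,0],(v-K[1,2])*z/K[1,1],z]@T[:3,:3].T+T[:3,3]
def ray(px,K,T,zw):
    r=T[:3,:3]@np.array([(px[0]-K[0,2])/K[0,0],(px[1]-K[1,2])/K[1,1],1]);return T[:3,3]+r*(zw-T[2,3])/r[2]
E
python3 - <<'E'
from h import *
o=ctrl.get_obs();print(o["eef_rot"],o["grip_width"])
ims=[]
Z={"frame_tab":.144,"frame_rod":.12,"drain_frame":0,"stand":0,"hook_ledges":.175,"hook_notches":.175,"beaker_tall":0,"bottle_yellow":0,"powder_jar":0}
for c in["scene","side"]:
    im,d,K,T=cam(c);cv2.imwrite(f"pics/{c}.png",im[:,:,::-1]);print(c,T[:3,3].round(3))
    for n,z in Z.items():
        for r in ctrl.tip_of(c,n)[:2]: print(n,round(r["score"],2),np.round(r["point"]),ray(r["point"],K,T,z).round(3))
    for n in["drain_frame","stand","beaker_tall","bottle_yellow","powder_jar"]:
        for r in ctrl.cut_out(c,n)[:1]:
            P=cloud(d,K,T,r["region"]);print(" cut",n,round(r["score"],2),len(P),np.percentile(P,[2,50,98],axis=0).round(3).tolist() if len(P) else 0)
E
python3 -c "
import cv2,numpy as np
cv2.imwrite('pics/both.png',cv2.resize(np.vstack([cv2.imread('pics/scene.png'),cv2.imread('pics/side.png')]),None,fx=.78,fy=.78))"
```

```text
[-3.14048833e+00 -9.28981372e-05  4.56814951e-01] 0.09385496860922506
scene [-0.044  0.686  0.852]
frame_tab 0.73 [207. 267.] [0.426 0.209 0.144]
frame_rod 0.64 [207. 274.] [0.428 0.211 0.12 ]
drain_frame 0.68 [215. 303.] [0.416 0.206 0.   ]
stand 0.9 [288. 206.] [ 0.465 -0.302 -0.   ]
beaker_tall 0.59 [260. 173.] [ 0.683 -0.441  0.   ]
powder_jar 0.63 [287. 168.] [ 0.605 -0.544  0.   ]
 cut drain_frame 0.69 1055 [[0.381, 0.113, -0.003], [0.416, 0.218, 0.074], [0.479, 0.304, 0.163]]
 cut stand 0.62 1170 [[0.395, -0.418, 0.003], [0.464, -0.286, 0.011], [0.57, -0.206, 0.206]]
 cut beaker_tall 0.73 162 [[0.655, -0.47, 0.003], [0.682, -0.411, 0.083], [0.707, -0.402, 0.108]]
side [ 0.516 -1.131  0.505]
frame_tab 0.63 [232. 144.] [0.421 0.18  0.144]
frame_rod 0.6 [235. 149.] [0.427 0.198 0.12 ]
drain_frame 0.91 [232. 179.] [0.418 0.203 0.   ]
stand 0.91 [235. 255.] [ 0.462 -0.326  0.   ]
beaker_tall 0.71 [328. 287.] [ 0.672 -0.45   0.   ]
bottle_yellow 0.56 [188. 308.] [ 0.381 -0.527  0.   ]
powder_jar 0.84 [300. 313.] [ 0.603 -0.534  0.   ]
powder_jar 0.27 [233. 149.] [0.393 0.614 0.   ]
 cut drain_frame 0.64 569 [[0.366, 0.12, -0.082], [0.418, 0.192, 0.038], [0.458, 0.721, 0.159]]
 cut stand 0.75 3175 [[0.376, -0.438, 0.002], [0.454, -0.328, 0.012], [0.577, -0.224, 0.213]]
 cut beaker_tall 0.83 1654 [[0.643, -0.475, 0.006], [0.672, -0.465, 0.076], [0.705, -0.407, 0.109]]
 cut bottle_yellow 0.92 2227 [[0.348, -0.564, 0.005], [0.381, -0.553, 0.076], [0.409, -0.522, 0.132]]
 cut powder_jar 0.58 900 [[0.579, -0.562, 0.004], [0.597, -0.556, 0.05], [0.618, -0.526, 0.075]]
```

View pics/both.png

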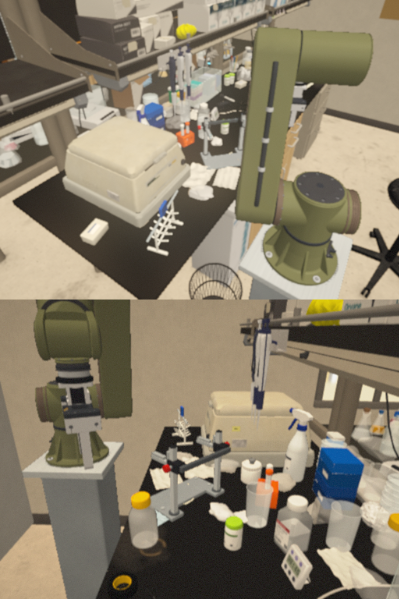

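The top picture (scene) shows the white frame by the beige box, at about (207,270) in full pixels. The side picture shows the stand at about (235,255), with the bottle to its left and the jar and beaker to its right. Next I need the yaw of the frame and of the stand.

```bash
python3 - <<'E'
from h import *
def pca(P):
    c=P.mean(0);w,v=np.linalg.eigh(np.cov((P-c).T));return c.round(3),v[:,-1].round(3),np.sqrt(w).round(4)
for c in["scene","side"]:
    im,d,K,T=cam(c)
    r=ctrl.cut_out(c,"drain_frame")
    if r:
        P=cloud(d,K,T,r[0]["region"]);P=P[(P[:,1]<.35)&(P[:,1]>.05)&(P[:,2]<.19)]
        t=P[(P[:,2]>.112)&(P[:,2]<.130)];print(c,"rod",len(t),pca(t[:,:2]))
        t=P[(P[:,2]>.140)];print("tab",len(t),t.mean(0).round(3),t.max(0).round(3))
        f=P[P[:,2]<.02];print("feet",len(f),pca(f[:,:2]))
    # stand : all cloud in region box
    P=cloud(d,K,T);P=P[(abs(P[:,0]-.47)<.14)&(abs(P[:,1]+.315)<.15)]
    b=P[(P[:,2]>.008)&(P[:,2]<.016)].astype(np.float32);print("plate",len(b),cv2.minAreaRect(b[:,:2].copy()))
    t=P[(P[:,2]>.19)&(P[:,2]<.225)]
    k=t[:,1]>-.315
    for q in(t[k],t[~k]): print("post",len(q),np.median(q,0).round(3),q.min(0).round(3),q.max(0).round(3)) if len(q) else 0
    if c=="side":
        t=P[(P[:,2]>.12)&(P[:,2]<.2)]
        hist=np.histogram(t[:,2],bins=16,range=(.12,.2));print(hist[0])
    cr=im[110:290,150:330] if c=="side" else im[130:330,150:350]
    cv2.imwrite(f"pics/{c}c.png",cv2.resize(cr,(400,400),interpolation=2)[:,:,::-1])
cv2.imwrite("pics/crops.png",np.hstack([cv2.imread("pics/scenec.png"),cv2.imread("pics/sidec.png")]))
E
```

```text
scene rod 194 (array([0.414, 0.23 ]), array([-0.248,  0.969]), array([0.0023, 0.0707]))
tab 101 [0.417 0.211 0.156] [0.427 0.229 0.166]
feet 288 (array([0.429, 0.213]), array([-0.352,  0.936]), array([0.0271, 0.0645]))
plate 835 ((0.4747160077095032, -0.30341461300849915), (0.23457574844360352, 0.2703937590122223), 7.673070430755615)
post 49 [ 0.563 -0.28   0.205] [ 0.549 -0.296  0.191] [ 0.575 -0.269  0.218]
post 47 [ 0.437 -0.414  0.204] [ 0.423 -0.43   0.191] [ 0.448 -0.401  0.218]
side rod 52 (array([0.425, 0.179]), array([-0.26 ,  0.966]), array([0.0025, 0.0669]))
tab 35 [0.422 0.191 0.154] [0.43  0.215 0.165]
feet 118 (array([0.425, 0.194]), array([-0.19 ,  0.982]), array([0.0222, 0.074 ]))
plate 1841 ((0.4771420955657959, -0.3096711039543152), (0.2870330214500427, 0.23179161548614502), 88.59817504882812)
post 125 [ 0.566 -0.294  0.204] [ 0.551 -0.302  0.19 ] [ 0.577 -0.278  0.219]
post 163 [ 0.442 -0.428  0.204] [ 0.425 -0.437  0.19 ] [ 0.451 -0.411  0.219]
[ 36  35  30  20  13   3  29 164 283 322 446 287  91  57  52  55]
```

View pics/crops.png

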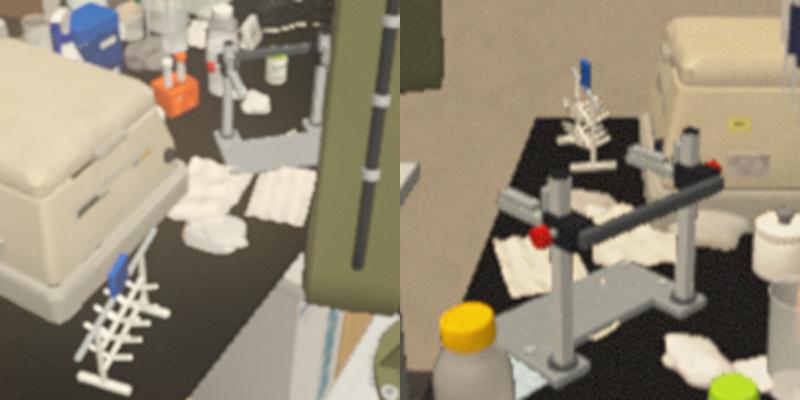

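The left crop shows the frame with the blue tab at (118,270) and its rod running from (80,355) to (150,235). The right crop shows the hooks pointing away from the side camera towards the frame, at (520,205) and (655,160). This gives a frame yaw of about 14.7° and a stand yaw of about -43.5°.

```bash
cat >> h.py <<'E'
def go(p,yaw):
    o=ctrl.get_obs();A=R.from_euler("xyz",o["eef_rot"]);B=R.from_euler("xyz",[np.pi,0,np.radians(yaw)])
    s=A.inv().apply(np.array(p)-o["ee_pos"])/.05;r=(A.inv()*B).as_rotvec()
    print("now",o["time_s"],np.round(o["ee_pos"],4),np.degrees(o["eef_rot"]).round(2),"F",np.round(o["force"],1),"w",round(o["grip_width"],4)); print("go",s.round(3),r.round(4))
E
python3 - <<'E'
from h import *
go([.421,.203,.33],104.7)
im,d,K,T=cam("scene");P=cloud(d,K,T)
m=(abs(P[:,0]-.42)<.2)&(abs(P[:,1]-.2)<.2)&(P[:,2]>.17)
Q=P[m];print(len(Q),Q.min(0),Q.max(0));
m=(abs(P[:,0]-.42)<.13)&(abs(P[:,1]-.2)<.13)&(P[:,2]>.17);print(m.sum(),P[m].min(0),P[m].max(0))
E
```

```text
now 1.7 [ 0.2426 -0.4936  0.2195] [180.     0.    26.17] F [0.1 0.3 0.5] w 0.0939
go [  9.348 -10.929  -2.211] [ 0.      0.     -1.3705]
3148 [2.20007369e-01 1.38548421e-06 1.70006027e-01] [0.61999299 0.2167303  0.68298634]
371 [0.53697616 0.07015523 0.17000603] [0.54997242 0.21068271 0.22365546]
```

>>> move_arm --pt "1 0.3 -0.5 -0.8 0 0 -0.1" --pt "1 0.9 -1.1 -1.6 0 0 -0.2" --pt "1 1.5 -1.7 -2.2 0 0 -0.3" --pt "1 9.35 -10.93 -2.2 0 0 -1.37" --pt "1 9.35 -10.93 -2.2 0 0 -1.37" --pt "1 9.35 -10.93 -2.2 0 0 -1.37" --pt "1 9.35 -10.93 -2.2 0 0 -1.37" --pt "1 9.35 -10.93 -2.2 0 0 -1.37" --pt "1 9.35 -10.93 -2.2 0 0 -1.37" --pt "1 9.35 -10.93 -2.2 0 0 -1.37" --pt "1 9.35 -10.93 -2.2 0 0 -1.37" --pt "1 9.35 -10.93 -2.2 0 0 -1.37"

```text
time_s: 2.95
ee_pos: [0.3806, 0.0462, 0.3282]
eef_rot: [3.141, 0.0, 1.828]
force: [1.0, -1.2, 0.3]
grip_width: 0.0939
grip_force: 0.0
```

```bash
python3 - <<'E'
from h import *
go([.421,.203,.33],104.7)
E
```

```text
now 2.95 [0.3806 0.0462 0.3282] [1.7994e+02 2.0000e-02 1.0473e+02] F [ 1.  -1.2  0.3] w 0.0939
go [ 2.826  1.579 -0.035] [0.0011 0.0003 0.0005]
```

>>> move_arm --pt "1 0.9 0.5 0 0 0 0" --pt "1 1.7 1.0 0 0 0 0" --pt "1 2.5 1.4 0 0 0 0" --pt "1 2.6 1.45 0 0 0 0" --pt "1 2.6 1.45 0 0 0 0"

```text
time_s: 3.45
ee_pos: [0.4178, 0.1889, 0.3275]
eef_rot: [-3.141, 0.0, 1.829]
force: [0.5, -0.2, -0.6]
grip_width: 0.0939
grip_force: 0.0
```

```bash
python3 - <<'E'
from h import *
go([.421,.203,.25],104.7)
im,d,K,T=cam("wrist");cv2.imwrite("pics/w1.png",im[:,:,::-1]);print(T[:3,3].round(3))
for n,z in [("frame_tab",.144),("frame_rod",.12),("drain_frame",0)]:
    for r in ctrl.tip_of("wrist",n)[:1]: print(n,r["score"],np.round(r["point"]),ray(r["point"],K,T,z).round(4))
for r in ctrl.cut_out("wrist","drain_frame")[:1]:
    P=cloud(d,K,T,r["region"])
    t=P[P[:,2]>.145];print("tab",len(t),t.min(0).round(3),t.max(0).round(3),cv2.minAreaRect(t[:,:2].astype(np.float32).copy()))
    t=P[(P[:,2]>.112)&(P[:,2]<.128)];print("rod",len(t),cv2.minAreaRect(t[:,:2].astype(np.float32).copy()), cv2.fitLine(t[:,:2].astype(np.float32),cv2.DIST_HUBER,0,.01,.01).ravel())
E
```

```text
now 3.45 [0.4178 0.1889 0.3275] [-1.7995e+02  1.0000e-02  1.0479e+02] F [ 0.5 -0.2 -0.6] w 0.0939
go [0.256 0.136 1.549] [-0.0008  0.0002  0.0015]
[0.4   0.258 0.493]
frame_tab 0.78 [257. 170.] [0.4201 0.2008 0.144 ]
frame_rod 0.75 [261. 163.] [0.4245 0.2054 0.12  ]
drain_frame 0.93 [260. 149.] [0.4256 0.2081 0.    ]
tab 491 [0.412 0.184 0.145] [0.432 0.227 0.166] ((0.4215345084667206, 0.20540785789489746), (0.011063051410019398, 0.04340221732854843), 14.925169944763184)
rod 1188 ((0.4214147925376892, 0.20548352599143982), (0.008556896820664406, 0.23741714656352997), 14.463495254516602) [ 0.24940875 -0.96839833  0.41848007  0.21749754]
```

View pics/w1.png

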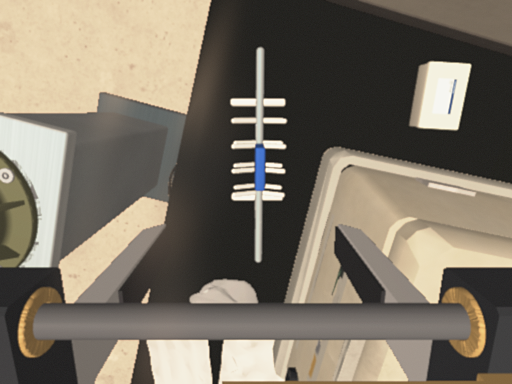

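The wrist picture shows the frame's rod from (260,48) to (259,262) and the blue tab at (260,168), lying clear of the box on the right. The depth measurement agrees with this: tab at (0.4215, 0.2054), yaw 14.5°.

From (0.4178, 0.1889, 0.3275), I go down to z = 0.16 first.

```bash
python3 - <<'E'
from h import *
go([.4215,.2054,.141],104.5)
E
```

```text
now 3.7 [0.4179 0.1871 0.3282] [179.96   0.   104.57] F [-0.4 -0.2 -0.4] w 0.0941
go [0.336 0.159 3.744] [0.0007 0.     0.0013]
```

>>> move_arm --pt "1 0.15 0.08 0.7 0 0 0" --pt "1 0.32 0.15 1.6 0 0 0" --pt "1 0.32 0.15 2.5 0 0 0" --pt "1 0.32 0.15 3.2 0 0 0" --pt "1 0.32 0.15 3.4 0 0 0" --pt "1 0.32 0.15 3.4 0 0 0"

```text
time_s: 4.3
ee_pos: [0.4211, 0.205, 0.1577]
eef_rot: [-3.14, 0.0, 1.826]
force: [-0.5, 0.7, 0.7]
grip_width: 0.094
grip_force: 0.0
```

```bash
python3 - <<'E'
from h import *
go([.4215,.2054,.141],104.5)
E
```

```text
now 4.3 [0.4211 0.205  0.1577] [-1.7993e+02  1.0000e-02  1.0461e+02] F [-0.5  0.7  0.7] w 0.094
go [0.006 0.011 0.335] [-0.0013  0.0002  0.002 ]
```

>>> move_arm --pt "1 0 0 0.2 0 0 0" --pt "1 0 0 0.33 0 0 0" --pt "0 0 0 0.33 0 0 0" --pt "-1 0 0 0.33 0 0 0" --pt "-1 0 0 0.33 0 0 0" --pt "-1 0 0 0.33 0 0 0" --pt "-1 0 0 0.33 0 0 0" --pt "-1 0 0 0.33 0 0 0" --pt "-1 0 0 0.33 0 0 0" --grip_force 40

```text
time_s: 5.2
ee_pos: [0.4211, 0.2056, 0.1414]
eef_rot: [3.142, -0.0, 1.827]
force: [0.4, -0.5, 0.3]
grip_width: 0.0413
grip_force: 0.0
```

>>> move_arm --pt "-1 0 0 0 0 0 0" --pt "-1 0 0 0 0 0 0" --pt "-1 0 0 0 0 0 0" --pt "-1 0 0 0 0 0 0" --pt "-1 0 0 0 0 0 0" --pt "-1 0 0 0 0 0 0" --pt "-1 0 0 0 0 0 0" --pt "-1 0 0 0 0 0 0"

```text
time_s: 6.0
ee_pos: [0.421, 0.2055, 0.1412]
eef_rot: [-3.141, 0.0, 1.827]
force: [0.1, -0.2, -2.6]
grip_width: 0.0094
grip_force: 40.0
```

Gripped: the opening is 9.4 mm at 40 N. Next I lift the frame, and meanwhile work out the stand geometry in its own axes.

>>> move_arm --pt "-1 0 0 -0.1 0 0 0" --pt "-1 0 0 -0.4 0 0 0" --pt "-1 0 0 -1.0 0 0 0" --pt "-1 0 0 -1.8 0 0 0" --pt "-1 0 0 -2.6 0 0 0" --pt "-1 0 0 -3.2 0 0 0" --pt "-1 0 0 -3.4 0 0 0" --pt "-1 0 0 -3.4 0 0 0"

```text
time_s: 6.8
ee_pos: [0.4212, 0.2056, 0.3118]
eef_rot: [3.14, -0.0, 1.827]
force: [-0.1, 0.4, -3.1]
grip_width: 0.0099
grip_force: 40.0
```

```bash
python3 - <<'E'
from h import *
a=np.radians(-43.5);ex=np.array([np.cos(a),np.sin(a)]);ey=np.array([-ex[1],ex[0]]);o=np.array([.468,-.3225])
for c in["side","scene"]:
    im,d,K,T=cam(c);P=cloud(d,K,T);q=P[:,:2]-o;S=np.c_[q@ex,q@ey,P[:,2]]
    for s in(1,-1):
        t=S[(abs(S[:,1]-s*.092)<.02)&(S[:,0]>-.07)&(S[:,0]<.03)&(S[:,2]>.13)&(S[:,2]<.24)]
        if len(t)>5:
            print(c,s,len(t),"pct",np.percentile(t,[2,20,50,80,98],axis=0).round(3).tolist())
            for x0 in np.arange(-.065,.03,.01):
                u=t[abs(t[:,0]-x0)<.005]
                if len(u)>2: print("   x",round(x0,3),len(u),"z90",np.percentile(u[:,2],[10,90]).round(4),"y",np.median(u[:,1]).round(4))
        t=S[(abs(S[:,1]-s*.092)<.03)&(S[:,0]>.02)&(S[:,0]<.07)&(S[:,2]>.19)&(S[:,2]<.24)]
        print(" post",c,s,len(t),((t.min(0)+t.max(0))/2).round(4) if len(t) else 0)
go([.468-.022*ex[0],-.3225-.022*ex[1],.27],46.5)
E
```

```text
side 1 185 pct [[-0.035, 0.084, 0.156], [-0.022, 0.086, 0.161], [-0.003, 0.087, 0.168], [0.014, 0.089, 0.176], [0.029, 0.097, 0.178]]
   x -0.035 20 z90 [0.1582 0.175 ] y 0.0867
   x -0.025 21 z90 [0.1577 0.1766] y 0.0867
   x -0.015 31 z90 [0.1604 0.1768] y 0.0858
   x -0.005 30 z90 [0.1581 0.1762] y 0.087
   x 0.005 27 z90 [0.1601 0.1764] y 0.0868
   x 0.015 37 z90 [0.1593 0.1759] y 0.0878
   x 0.025 19 z90 [0.1592 0.1787] y 0.0871
 post side 1 125 [0.045  0.091  0.2044]
side -1 216 pct [[-0.035, -0.099, 0.157], [-0.023, -0.098, 0.162], [-0.004, -0.097, 0.169], [0.015, -0.094, 0.176], [0.027, -0.088, 0.177]]
   x -0.035 21 z90 [0.1587 0.1765] y -0.0978
   x -0.025 34 z90 [0.161 0.177] y -0.0971
   x -0.015 34 z90 [0.1581 0.1764] y -0.0972
   x -0.005 32 z90 [0.1597 0.1769] y -0.0972
   x 0.005 33 z90 [0.161  0.1767] y -0.0974
   x 0.015 44 z90 [0.1602 0.1761] y -0.0965
   x 0.025 17 z90 [0.16   0.1679] y -0.0972
 post side -1 163 [ 0.0462 -0.0934  0.2047]
scene 1 88 pct [[-0.042, 0.089, 0.156], [-0.034, 0.092, 0.165], [-0.008, 0.097, 0.174], [0.026, 0.1, 0.178], [0.029, 0.101, 0.19
[... 373 characters left out ...]
.0953 0.2044]
scene -1 90 pct [[-0.043, -0.095, 0.157], [-0.035, -0.091, 0.164], [-0.01, -0.086, 0.172], [0.023, -0.084, 0.177], [0.029, -0.082, 0.196]]
   x -0.045 9 z90 [0.1606 0.1696] y -0.0903
   x -0.035 16 z90 [0.1628 0.1763] y -0.0862
   x -0.025 7 z90 [0.1596 0.1757] y -0.0853
   x -0.015 12 z90 [0.1582 0.1765] y -0.0846
   x -0.005 9 z90 [0.1581 0.1757] y -0.0851
   x 0.005 11 z90 [0.1615 0.1769] y -0.084
   x 0.015 4 z90 [0.1613 0.1737] y -0.0854
   x 0.025 22 z90 [0.1658 0.1959] y -0.0881
 post scene -1 47 [ 0.0378 -0.0891  0.2046]
now 6.9 [0.4207 0.2054 0.3097] [-1.7987e+02  1.0000e-02  1.0467e+02] F [ 0.1 -0.6 -2.1] w 0.0097
go [-10.08   -1.989   0.8  ] [-0.002   0.0014  1.0152]
```

>>> move_arm --pt "-1 -0.2 0 -0.4 0 0 0.03" --pt "-1 -0.8 -0.1 -0.9 0 0 0.1" --pt "-1 -1.6 -0.3 -1.2 0 0 0.2" --pt "-1 -2.5 -0.5 -1.2 0 0 0.3" --pt "-1 -3.5 -0.7 -1.2 0 0 0.4" --pt "-1 -4.5 -0.9 -1.2 0 0 0.5" --pt "-1 -5.5 -1.1 -1.2 0 0 0.6" --pt "-1 -6.5 -1.3 -1.2 0 0 0.7" --pt "-1 -7.5 -1.5 -1.2 0 0 0.8" --pt "-1 -8.4 -1.7 -1.2 0 0 0.9" --pt "-1 -9.1 -1.8 -1.2 0 0 0.97" --pt "-1 -9.5 -1.87 -1.2 0 0 1.01"

```text
time_s: 8.1
ee_pos: [0.4505, -0.2803, 0.3686]
eef_rot: [-3.138, 0.001, 0.812]
force: [0.1, 0.1, -2.4]
grip_width: 0.0099
grip_force: 40.0
```

```bash
python3 - <<'E'
from h import *
a=np.radians(-43.5);ex=np.array([np.cos(a),np.sin(a)])
go([.468-.02*ex[0],-.3225-.02*ex[1],.26],46.5)
E
```

```text
now 8.1 [ 0.4505 -0.2803  0.3686] [-1.7977e+02  4.0000e-02  4.6510e+01] F [ 0.1  0.1 -2.4] w 0.0099
go [-0.369  0.444  2.17 ] [-0.004   0.0008  0.0001]
```

>>> move_arm --pt "-1 -0.2 0.2 0 0 0 0" --pt "-1 -0.36 0.42 0.1 0 0 0" --pt "-1 -0.36 0.44 0.5 0 0 0" --pt "-1 -0.36 0.44 1.1 0 0 0" --pt "-1 -0.36 0.44 1.7 0 0 0" --pt "-1 -0.36 0.44 2.2 0 0 0" --pt "-1 -0.36 0.44 2.5 0 0 0" --pt "-1 -0.36 0.44 2.6 0 0 0" --pt "-1 -0.36 0.44 2.6 0 0 0"

```text
time_s: 9.0
ee_pos: [0.4547, -0.3054, 0.2408]
eef_rot: [-3.14, 0.0, 0.818]
force: [0.3, 0.6, -2.9]
grip_width: 0.0096
grip_force: 40.0
```

```bash
python3 - <<'E'
from h import *
a=np.radians(-43.5);ex=np.array([np.cos(a),np.sin(a)]);ey=np.array([-ex[1],ex[0]])
go([.468-.02*ex[0],-.3225-.02*ex[1],.235],46.5)
v=[]
for c in["side","scene"]:
    im,d,K,T=cam(c);x0=(140,110) if c=="side" else (230,110)
    v.append(cv2.resize(im[x0[1]:x0[1]+150,x0[0]:x0[0]+150],(400,400),interpolation=2)[:,:,::-1])
    P=cloud(d,K,T);q=P[:,:2]-[.468,-.3225];S=np.c_[q@ex,q@ey,P[:,2]]
    t=S[(abs(S[:,1])<.13)&(abs(S[:,1])>.075)&(abs(S[:,0]+.02)<.02)&(S[:,2]>.2)&(S[:,2]<.225)]
    for s in(1,-1):
        u=t[t[:,1]*s>0];print(c,s,len(u),np.median(u,0).round(4) if len(u) else 0, np.percentile(u,[5,95],axis=0).round(3).tolist() if len(u) else 0)
o=ctrl.get_obs();print("F",np.mean([ctrl.get_obs()["force"]],0),o["moment"])
cv2.imwrite("pics/s2.png",np.hstack(v))
E
```

```text
now 9.0 [ 0.4547 -0.3054  0.2408] [-1.7993e+02  1.0000e-02  4.6870e+01] F [ 0.3  0.6 -2.9] w 0.0096
go [-0.065  0.029  0.115] [-0.0012  0.0001  0.0065]
side 1 38 [-0.019   0.0977  0.2207] [[-0.022, 0.077, 0.217], [-0.017, 0.115, 0.223]]
side -1 65 [-0.0178 -0.0987  0.2205] [[-0.022, -0.118, 0.217], [-0.016, -0.078, 0.223]]
scene 1 31 [-0.0256  0.0982  0.2205] [[-0.03, 0.079, 0.215], [-0.023, 0.12, 0.224]]
scene -1 0 0 0
F [ 0.39171913  0.55161947 -2.94626764] [ 0.00292198 -0.04405004 -0.02520915]
```

View pics/s2.png

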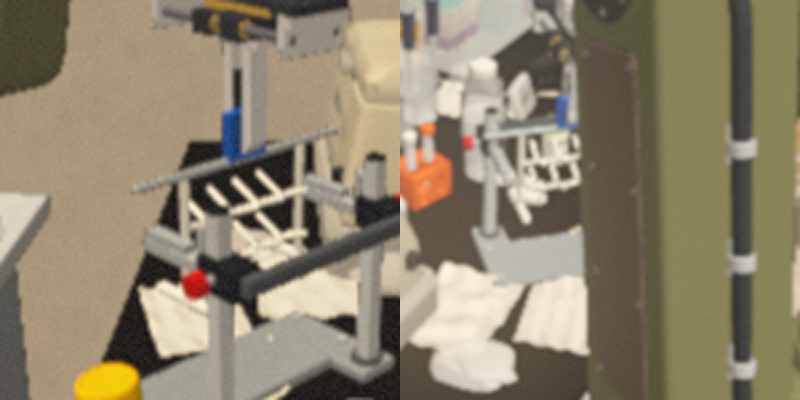

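The left crop shows the rod level above both hooks, at (145,187) and (335,130); depth gives z = 0.2206 at both ends. The hook tops are at about 0.177, so contact should come at TCP z of about 0.2015. I'll descend to just above that and then feel.

>>> move_arm --pt "-1 0 0 0.2 0 0 0" --pt "-1 0 0 0.45 0 0 0" --pt "-1 0 0 0.6 0 0 0" --pt "-1 0 0 0.68 0 0 0" --pt "-1 0 0 0.68 0 0 0" --pt "-1 0 0 0.68 0 0 0"

```text
time_s: 9.7
ee_pos: [0.4547, -0.3059, 0.2075]
eef_rot: [3.141, -0.0, 0.817]
force: [0.5, 0.3, -3.0]
grip_width: 0.0099
grip_force: 40.0
```

>>> move_arm --pt "-1 0 0 0.02 0 0 0" --pt "-1 0 0 0.03 0 0 0" --pt "-1 0 0 0.03 0 0 0"

```text
time_s: 10.0
ee_pos: [0.4547, -0.3058, 0.2059]
eef_rot: [3.141, -0.0, 0.817]
force: [-0.1, 0.2, -3.2]
grip_width: 0.0097
grip_force: 40.0
```

>>> move_arm --pt "-1 0 0 0.02 0 0 0" --pt "-1 0 0 0.03 0 0 0" --pt "-1 0 0 0.03 0 0 0"

```text
time_s: 10.3
ee_pos: [0.4546, -0.3058, 0.2043]
eef_rot: [-3.141, -0.0, 0.817]
force: [0.0, -0.1, -3.0]
grip_width: 0.0098
grip_force: 40.0
```

>>> move_arm --pt "-1 0 0 0.01 0 0 0" --pt "-1 0 0 0.02 0 0 0" --pt "-1 0 0 0.02 0 0 0"

```text
time_s: 10.6
ee_pos: [0.4546, -0.3058, 0.2033]
eef_rot: [-3.142, 0.0, 0.817]
force: [-0.3, -0.3, -1.7]
grip_width: 0.0094
grip_force: 40.0
```

>>> move_arm --pt "-1 0 0 0.01 0 0 0" --pt "-1 0 0 0.02 0 0 0" --pt "-1 0 0 0.02 0 0 0"

```text
time_s: 10.9
ee_pos: [0.4547, -0.3058, 0.2025]
eef_rot: [3.141, -0.0, 0.817]
force: [-0.4, 0.5, -1.1]
grip_width: 0.0101
grip_force: 40.0
```

>>> move_arm --pt "-1 0 0 0.01 0 0 0" --pt "-1 0 0 0.02 0 0 0" --pt "-1 0 0 0.02 0 0 0"

```text
time_s: 11.2
ee_pos: [0.4547, -0.3058, 0.2023]
eef_rot: [3.141, -0.0, 0.817]
force: [-4.7, 3.2, 8.4]
grip_width: 0.0096
grip_force: 40.0
```

```bash
python3 - <<'E'
from h import *
o=ctrl.get_obs();print(o["force"],o["moment"],o["ee_pos"])
E
```

```text
[-4.71259121  3.2215255   8.4311212 ] [0.51698183 0.71382637 0.05510092] [ 0.45470009 -0.30584108  0.20231956]
```

Contact on the ledges at TCP z = 0.2025. I ease off slightly and slide along tool +y, which is stand +x.

>>> move_arm --pt "-1 0 0 -0.01 0 0 0" --pt "-1 0 0.02 -0.01 0 0 0" --pt "-1 0 0.06 -0.01 0 0 0" --pt "-1 0 0.1 -0.01 0 0 0" --pt "-1 0 0.1 -0.01 0 0 0"

```text
time_s: 11.7
ee_pos: [0.4585, -0.3093, 0.2023]
eef_rot: [3.141, -0.0, 0.817]
force: [-2.4, 2.7, 6.2]
grip_width: 0.01
grip_force: 40.0
```

>>> move_arm --pt "-1 0 0.04 -0.005 0 0 0" --pt "-1 0 0.1 -0.005 0 0 0" --pt "-1 0 0.16 -0.005 0 0 0" --pt "-1 0 0.2 -0.005 0 0 0" --pt "-1 0 0.2 -0.005 0 0 0"

```text
time_s: 12.2
ee_pos: [0.4659, -0.3163, 0.2024]
eef_rot: [3.141, -0.0, 0.817]
force: [-1.7, 2.7, 4.6]
grip_width: 0.0098
grip_force: 40.0
```

>>> move_arm --pt "-1 0 0.04 0 0 0 0" --pt "-1 0 0.08 0 0 0 0" --pt "-1 0 0.1 0 0 0 0" --pt "-1 0 0.1 0 0 0 0"

```text
time_s: 12.6
ee_pos: [0.4694, -0.3196, 0.2024]
eef_rot: [3.141, -0.0, 0.817]
force: [-2.4, 3.9, 6.0]
grip_width: 0.0098
grip_force: 40.0
```

>>> move_arm --pt "-1 0 0.03 0 0 0 0" --pt "-1 0 0.06 0 0 0 0" --pt "-1 0 0.08 0 0 0 0" --pt "-1 0 0.08 0 0 0 0"

```text
time_s: 13.0
ee_pos: [0.4723, -0.3223, 0.2024]
eef_rot: [3.141, -0.0, 0.817]
force: [-2.5, 3.7, 5.5]
grip_width: 0.01
grip_force: 40.0
```

>>> move_arm --pt "-1 0 0.03 0 0 0 0" --pt "-1 0 0.06 0 0 0 0" --pt "-1 0 0.08 0 0 0 0" --pt "-1 0 0.08 0 0 0 0"

```text
time_s: 13.4
ee_pos: [0.4752, -0.3251, 0.2024]
eef_rot: [3.141, -0.0, 0.817]
force: [-2.0, 2.1, 5.3]
grip_width: 0.0098
grip_force: 40.0
```

>>> move_arm --pt "-1 0 0.03 0 0 0 0" --pt "-1 0 0.06 0 0 0 0" --pt "-1 0 0.06 0 0 0 0"

```text
time_s: 13.7
ee_pos: [0.4775, -0.3272, 0.2024]
eef_rot: [3.141, -0.0, 0.817]
force: [-2.2, 1.6, 5.8]
grip_width: 0.01
grip_force: 40.0
```

>>> move_arm --pt "-1 0 0.03 0 0 0 0" --pt "-1 0 0.06 0 0 0 0" --pt "-1 0 0.06 0 0 0 0"

```text
time_s: 14.0
ee_pos: [0.4796, -0.3292, 0.2024]
eef_rot: [3.141, -0.0, 0.817]
force: [-2.3, 1.9, 5.0]
grip_width: 0.0098
grip_force: 40.0
```

>>> move_arm --pt "-1 0 0.02 0 0 0 0" --pt "-1 0 0.04 0 0 0 0" --pt "-1 0 0.04 0 0 0 0"

```text
time_s: 14.3
ee_pos: [0.4811, -0.3306, 0.2023]
eef_rot: [3.141, -0.0, 0.817]
force: [-1.6, 1.6, 4.4]
grip_width: 0.01
grip_force: 40.0
```

>>> move_arm --pt "-1 0 0.02 0 0 0 0" --pt "-1 0 0.04 0 0 0 0" --pt "-1 0 0.04 0 0 0 0"

```text
time_s: 14.6
ee_pos: [0.4825, -0.332, 0.2018]
eef_rot: [3.141, -0.0, 0.817]
force: [1.5, -0.1, -0.1]
grip_width: 0.0098
grip_force: 40.0
```

Force has dropped, so the rod is rolling over the notch edge. I go about 4 mm further and then lower it gently.

>>> move_arm --pt "-1 0 0.03 0 0 0 0" --pt "-1 0 0.06 0 0 0 0" --pt "-1 0 0.08 0 0 0 0" --pt "-1 0 0.08 0 0 0 0"

```text
time_s: 15.0
ee_pos: [0.4853, -0.3346, 0.2018]
eef_rot: [-3.141, 0.0, 0.817]
force: [-0.5, 0.6, -3.1]
grip_width: 0.0099
grip_force: 40.0
```

>>> move_arm --pt "-1 0 0.02 0.02 0 0 0" --pt "-1 0 0.03 0.04 0 0 0" --pt "-1 0 0.03 0.04 0 0 0"

```text
time_s: 15.3
ee_pos: [0.4863, -0.3356, 0.1998]
eef_rot: [-3.141, 0.0, 0.817]
force: [0.6, 0.6, -2.7]
grip_width: 0.0096
grip_force: 40.0
```

>>> move_arm --pt "-1 0 0.0 0.03 0 0 0" --pt "-1 0 0.0 0.06 0 0 0" --pt "-1 0 0.0 0.08 0 0 0" --pt "-1 0 0 0.08 0 0 0"

```text
time_s: 15.7
ee_pos: [0.4863, -0.3355, 0.1959]
eef_rot: [-3.141, 0.0, 0.817]
force: [-0.6, -0.7, -2.2]
grip_width: 0.0097
grip_force: 40.0
```

>>> move_arm --pt "-1 0 0.0 0.02 0 0 0" --pt "-1 0 0.0 0.03 0 0 0" --pt "-1 0 0.0 0.03 0 0 0"

```text
time_s: 16.0
ee_pos: [0.4863, -0.3355, 0.1945]
eef_rot: [-3.141, 0.0, 0.817]
force: [-0.2, 0.1, -2.0]
grip_width: 0.0095
grip_force: 40.0
```

>>> move_arm --pt "-1 0 0.0 0.01 0 0 0" --pt "-1 0 0.0 0.02 0 0 0" --pt "-1 0 0.0 0.02 0 0 0"

```text
time_s: 16.3
ee_pos: [0.4864, -0.3356, 0.1936]
eef_rot: [3.142, -0.0, 0.817]
force: [0.2, 0.4, -2.7]
grip_width: 0.0095
grip_force: 40.0
```

>>> move_arm --pt "-1 0 0.0 0.01 0 0 0" --pt "-1 0 0.0 0.01 0 0 0"

```text
time_s: 16.5
ee_pos: [0.4864, -0.3356, 0.1935]
eef_rot: [3.141, 0.0, 0.817]
force: [-0.3, 1.3, 2.4]
grip_width: 0.0096
grip_force: 40.0
```

>>> move_arm --pt "-1 0 0.0 0.005 0 0 0" --pt "-1 0 0.0 0.007 0 0 0" --pt "-1 0 0.0 0.007 0 0 0"

```text
time_s: 16.8
ee_pos: [0.4864, -0.3356, 0.1934]
eef_rot: [3.141, -0.0, 0.817]
force: [-2.6, 1.5, 6.3]
grip_width: 0.01
grip_force: 40.0
```

```bash
python3 - <<'E'
from h import *
o=ctrl.get_obs();print(o["force"],o["moment"],o["ee_pos"])
E
```

```text
[-2.63647391  1.4619699   6.28286938] [0.39871123 0.52436335 0.00748445] [ 0.48640793 -0.33561834  0.19335915]
```

Seated and pressed home with about 9 N. Now the gentle pull towards the open ends, along tool -y.

>>> move_arm --pt "-1 0 0 -0.012 0 0 0" --pt "-1 0 -0.02 -0.012 0 0 0" --pt "-1 0 -0.03 -0.012 0 0 0" --pt "-1 0 -0.03 -0.012 0 0 0"

```text
time_s: 17.2
ee_pos: [0.4854, -0.3347, 0.1934]
eef_rot: [3.141, -0.0, 0.817]
force: [1.0, -1.4, 1.1]
grip_width: 0.0095
grip_force: 40.0
```

>>> move_arm --pt "-1 0 -0.01 0 0 0 0" --pt "-1 0 -0.015 0 0 0 0" --pt "-1 0 -0.015 0 0 0 0"

```text
time_s: 17.5
ee_pos: [0.4847, -0.3341, 0.1934]
eef_rot: [3.141, 0.0, 0.817]
force: [1.2, -1.6, 1.1]
grip_width: 0.0097
grip_force: 40.0
```

>>> move_arm --pt "-1 0 -0.01 0 0 0 0" --pt "-1 0 -0.015 0 0 0 0" --pt "-1 0 -0.015 0 0 0 0"

```text
time_s: 17.8
ee_pos: [0.4842, -0.3336, 0.1934]
eef_rot: [3.141, -0.0, 0.817]
force: [1.7, -2.6, 1.9]
grip_width: 0.0097
grip_force: 40.0
```

>>> move_arm --pt "-1 0 -0.01 0 0 0 0" --pt "-1 0 -0.01 0 0 0 0"

```text
time_s: 18.0
ee_pos: [0.484, -0.3334, 0.1934]
eef_rot: [3.14, -0.0, 0.817]
force: [4.1, -3.8, 1.4]
grip_width: 0.0098
grip_force: 40.0
```

>>> move_arm --pt "-1 0 -0.01 0 0 0 0" --pt "-1 0 -0.01 0 0 0 0"

```text
time_s: 18.2
ee_pos: [0.484, -0.3334, 0.1935]
eef_rot: [3.139, -0.0, 0.817]
force: [7.4, -6.4, -0.9]
grip_width: 0.0098
grip_force: 40.0
```

Caught: 9.8 N of resistance and no further movement. I move back to the notch middle to unload, then check that it hangs level before releasing.

>>> move_arm --pt "-1 0 0.02 0 0 0 0" --pt "-1 0 0.05 0 0 0 0" --pt "-1 0 0.05 0 0 0 0"

```text
time_s: 18.5
ee_pos: [0.4849, -0.3342, 0.1934]
eef_rot: [-3.14, 0.0, 0.817]
force: [-2.8, 1.3, 6.2]
grip_width: 0.0098
grip_force: 40.0
```

```bash
python3 - <<'E'
from h import *
a=np.radians(-43.5);ex=np.array([np.cos(a),np.sin(a)]);ey=np.array([-ex[1],ex[0]])
o=ctrl.get_obs();print(o["force"],o["moment"],o["ee_pos"],np.degrees(o["eef_rot"]))
im,d,K,T=cam("side");P=cloud(d,K,T);q=P[:,:2]-[.468,-.3225];S=np.c_[q@ex,q@ey,P[:,2]]
for lo,hi in((.103,.12),(.072,.082),(-.082,-.072),(-.12,-.103)):
    u=S[(S[:,1]>lo)&(S[:,1]<hi)&(abs(S[:,0]-.018)<.012)&(S[:,2]>.155)&(S[:,2]<.2)];print(lo,len(u),np.median(u,0).round(4) if len(u) else 0)
cv2.imwrite("pics/s3.png",cv2.resize(im[110:260,140:290],(600,600),interpolation=2)[:,:,::-1])
E
```

```text
[-2.77966767  1.3024712   6.18880798] [0.35362315 0.41485662 0.02919539] [ 0.4849194  -0.33419469  0.1933816 ] [-1.79903461e+02  3.37230677e-03  4.68078432e+01]
0.103 0 0
0.072 11 [0.0222 0.0758 0.1728]
-0.082 0 0
-0.12 28 [ 0.0232 -0.1122  0.1728]
```

View pics/s3.png

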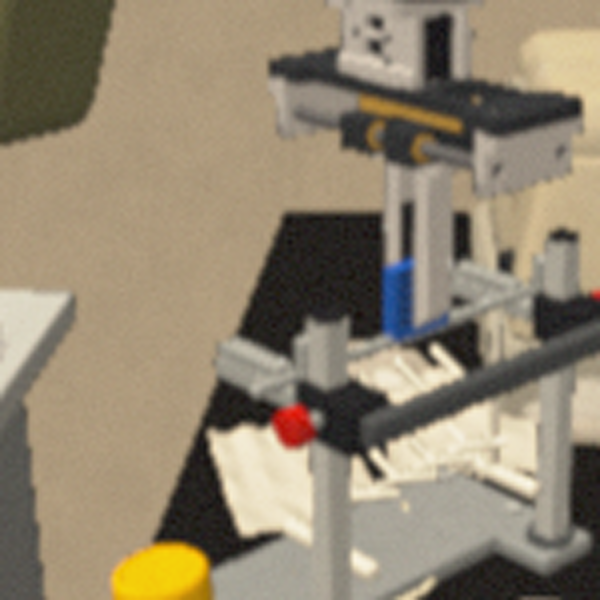

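The picture shows the rod in both notches, at (265,390) and (520,290), with both ends at z = 0.1728, so it is level. I unload, open the fingers a little because the bar is close behind them, and rise.

>>> move_arm --pt "-1 0 0 -0.01 0 0 0" --pt "-1 0 0 -0.013 0 0 0" --pt "-0.7 0 0 -0.013 0 0 0" --pt "-0.7 0 0 -0.013 0 0 0" --pt "-0.7 0 0 -0.013 0 0 0" --pt "-0.7 0 0 -0.013 0 0 0" --pt "-0.7 0 0 -0.013 0 0 0"

```text
time_s: 19.25
ee_pos: [0.4852, -0.3345, 0.194]
eef_rot: [-3.142, 0.0, 0.817]
force: [-0.7, 0.0, 0.2]
grip_width: 0.0141
grip_force: 0.0
```

>>> move_arm --pt "-0.7 0 0 -0.06 0 0 0" --pt "-0.7 0 0 -0.16 0 0 0" --pt "-0.7 0 0 -0.3 0 0 0" --pt "-0.6 0 0 -0.5 0 0 0" --pt "-0.6 0 0 -0.8 0 0 0" --pt "-0.6 0 0 -1.3 0 0 0" --pt "-0.6 0 0 -2 0 0 0" --pt "-0.6 0 0 -2.6 0 0 0" --pt "-0.6 0 0 -3 0 0 0" --pt "-0.6 0 0 -3 0 0 0"

```text
time_s: 20.25
ee_pos: [0.4856, -0.3348, 0.3477]
eef_rot: [3.136, -0.001, 0.817]
force: [-0.5, 0.7, -0.6]
grip_width: 0.019
grip_force: 0.0
```

```bash
python3 - <<'E'
from h import *
a=np.radians(-43.5);ex=np.array([np.cos(a),np.sin(a)]);ey=np.array([-ex[1],ex[0]])
go([.48,-.33,.3],46.5)
im,d,K,T=cam("side");P=cloud(d,K,T);q=P[:,:2]-[.468,-.3225];S=np.c_[q@ex,q@ey,P[:,2]]
for lo,hi in((.06,.083),(-.12,-.103)):
    u=S[(S[:,1]>lo)&(S[:,1]<hi)&(abs(S[:,0]-.018)<.012)&(S[:,2]>.155)&(S[:,2]<.2)];print(lo,len(u),np.median(u,0).round(4) if len(u) else 0)
for n in["beaker_tall","bottle_yellow","powder_jar"]:
    for r in ctrl.tip_of("side",n)[:1]: print(n,np.round(r["point"]))
v=[cv2.resize(im[120:350,130:360],(400,400),interpolation=2)]
im,d,K,T=cam("wrist");v.append(cv2.resize(im,(400,300)));v[1]=cv2.copyMakeBorder(v[1],0,100,0,0,0)
cv2.imwrite("pics/s4.png",np.hstack(v)[:,:,::-1])
E
```

```text
now 20.25 [ 0.4856 -0.3348  0.3477] [ 1.7968e+02 -3.0000e-02  4.6800e+01] F [-0.5  0.7 -0.6] w 0.019
go [-0.008 -0.153  0.952] [ 0.0055 -0.0005  0.0053]
0.06 39 [0.0232 0.0679 0.1708]
-0.12 27 [ 0.024 -0.112  0.173]
beaker_tall [330. 289.]
bottle_yellow [187. 308.]
powder_jar [297. 311.]
```

View pics/s4.png

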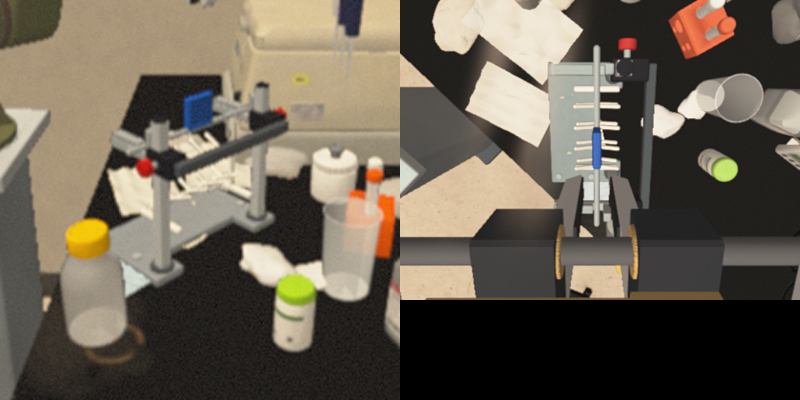

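The frame hangs level, with its rod in both notches, from about (135,150) to (255,92) in the left picture. The gripper is clear, and the bottle, jar and beaker stand where they were, so I hand in.

```bash
python3 -c "
from station import ctrl
print(ctrl.hand_in())"
```

```text
the job is handed in; nothing more can be done
None
```

The frame hangs level in both notches, pressed home with about 9 N and pull-checked at about 10 N (11 N was the most I measured on the hooks); the beaker, bottle and jar still stand where they were, and the job was handed in at about 20 s.

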